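# Dim and unhitch the display light

## Task

Turn the display light's dimmer knob anticlockwise to its end stop. Then unhitch the light bar from its ball mount: pull the upright tab of its sprung latch sideways as far as it goes and, holding it by that tab, lift the light off the ball. Finish while still holding it in the gripper, still and roughly level, at least 6 cm higher than it sat and touching nothing else, and leave the other things on the console alone.

Things in the scene. Friction and masses are not known exactly. Their poses are not given: they have to be found in the camera images.
- mount: (Sizes in mm.) Fixed steel ball mount on the console: base plate 90 x 90 x 10, round column 28 across, square shoulder block 46 x 46 whose top is 90 above the console; from it a 10 mm neck carries a 25 mm ball, centre 110 above the console. Origin: centre of the underside, z up.
- light: Aluminium light, 0.22 to 0.34 kg, latched on the ball. Its 42 x 42 x 40 high housing, open below, sits over the ball, rim on the shoulder block; a bar 95 long, 30 wide, 14 high sticks out along its +x. Origin: centre of the housing's lower rim (centre of mass within 12 of the axis through it), z up; axes as the mount's at the start. Lifted straight up, it is clear of the ball after 40.
- latch (a joint): Latch travel, m: 0 closed, 0.018 at its stop. A dark steel C-bracket 25 wide from the housing's top down its own +y side, with a fork under the ball. Opens along the light's +y; spring 2.5 N closed, 5 N at the stop. Fork clears the ball beyond 0.014; hold it back until the ball is out. After that it closes by itself, the housing shifting up to 18 along +y under the held tab: that is fine.
- latch_tab (a point): Centre of the latch's upright tab on top of the housing, which moves with the latch: 24 long along the light's x, 12 thick along its y (the direction of pull), 30 high. Its foot, 15 below this point, is 44 above the housing's lower rim. Nothing else stands above the foot near it. Axes as the light's.
- dimmer (a joint): Angle of the dimmer knob, rad: 0 = fully anticlockwise seen from above (off, end stop); grows clockwise, up to 4.5. Stays where it is left; turns with about 0.03 N m.
- dimmer_grip (a point): On the turning axis of the dimmer knob's bar-shaped aluminium grip, 37 above the console, 7 below the bar's top. The bar is 42 long, 14 thick, 32 high, on a disc 44 across (top 14 above the console) and a fixed black base 68 across, 6 high. The point turns with the knob; its x axis runs along the bar.
- obelisk: Bystander: clear crystal obelisk, 50 x 50 foot, 155 high, loose, beyond the end of the light bar. Origin: centre of its foot.
- case: Bystander: open steel sunglasses case, 165 x 65 x 26 with its lid standing up to about 87 high behind, loose. Origin: centre of the underside of the lower half.
- tray: Bystander: round cream ceramic tray, 120 across, 20 high, with an aluminium pen on it, loose. Origin: centre of its underside.
- sanitizer: Bystander: small clear plastic hand sanitizer bottle with white flip-top lid, 40 across, 92 high, loose. Origin: centre of its underside.
Not all that is in view belongs to the job. Of the things like the part that bears dimmer, leave any that is brown or pink; of the rest the smaller one is meant.

How it is judged:
By the outcome, as a careful person would: the job done as asked, in the order asked, and still so for the second after the job is handed in, while the arm keeps its last pose, push and grip.
It also fails if it takes over 58 s, if anything falls off the work surface, if the arm or the gripper's body presses on something with over 40 N, if the wrist force passes 120 N, or if a joint passes its speed limit or range.

## Robot

A 6-joint arm with a two-finger parallel gripper is mounted at the origin on the work surface. World frame = base frame: x ahead of the robot, y to its left, z up, the work surface at z = 0. Lengths are in m, angles in rad, forces in N, time in s.
With the tool pointing down it reaches from about 0.425 to 0.95 m from the base axis. Payload 14.7 kg.
Tool frame: the origin (TCP) lies at the centre of the arm's flange, where the gripper is bolted on; the fingertips stand 173 mm ahead of it and the grasp point (between the pads) lies 155 mm ahead of it; z points along the fingers, y is the direction in which the jaws open and shut (so a half turn about z gives the same grasp; the last joint's range is limited). The gripper opens to 85 mm and grips with 20 to 120 N. Pads are 22 mm wide; open, the fingers measure 114 mm over their backs; the gripper's body (76 mm by 85 mm) begins 54 mm behind the grasp point. The pads swing forward as they close: fully open they stand 13 mm farther back than shut.
Start: joints at [-1.228, 0.48, 1.596, -0, 1.065, -0.047], TCP at [0.247, -0.601, 0.405] pointing down, gripper open.
Joint ranges: [-2.75, 2.75], [-0.82, 2.05], [0.23, 2.67], [-1.56, 4.7], [0.09, 2.69], [-2.92, 2.92]. Speed limits (rad/s): [1.89, 1.89, 2.39, 3.01, 3.01, 3.01].

## Interface

Orientations are given as a unit quaternion [w, x, y, z].
In Python, from bench import get_obs, grab_frame, finish_job, boxes_of, trace gives the robot as it stands.
- The arm moves only by the shell command python3 -m inch 'ROWS' [FORCE]. ROWS is JSON, a list of rows, each a list of 3 entries, a list of its own where there are three numbers: the turn, a rotation vector about the tool's x, y, z in degrees, then the shift along the tool's x, y, z in mm, then the opening, from 0 (shut) to 1 (fully open). In form: [[[wx, wy, wz], [x, y, z], jaw], ...]. A call has exactly 8 rows; each row shifts and turns the pose as measured when the row begins, along the tool's axes as they then stand; what a row does not reach is not made up. A row lasts 1/10 s, in which the tool goes at most 50 mm and 8.59 degrees, less where a joint would pass 70% of its speed; a pose out of reach is approached as far as the arm can. A call with a gripper value outside its range is refused whole. The fingers move at their own pace and stop on an object; FORCE is the grip in N (left out, the last holds). Time passes only in rows, so rows that do not move let the fingers close, or fill a call up. It gives the time, the measured TCP pose, the force and the opening at its end, in the units of the state.
- get_obs(): the state, without advancing time (a new reading comes with each control period).
- grab_frame(name): name is "side" or "top" or "wrist"; returns a dict with "img" (420x560x3 uint8, blue, green, red), "camera_matrix" (3x3 intrinsics, pixels), "rvec" (rotation vector, rad) and "tvec" (3), from world to camera coordinates, as OpenCV has them; the wrist camera has in their place "hand_eye" (4x4, takes a point from camera to tool coordinates, whose origin is the TCP and whose axes are the flange's). Camera axes: x right, y down, z forward; pixel columns grow to the right and rows downward; lengths in m; the calibration is good to about 2 mm. A picture is of the moment at which its call begins: read the wrist's pose just before it. There is no depth.
- finish_job(): hands the job in, once; it reports no verdict.
Trained networks look in a picture, given as the dict that the camera call returned (one of the last four; its "shot" number tells which), for a name from the list of things; names that differ only in an ending like _2 or _b are one class to them, and where a whole thing is asked for, a point or a joint stands for the part that bears it (a point fixed in the world has none). Each returns a list of dicts, best first, with "conf" (0 to 1); they miss things now and then, are a little off and sometimes report something else, mostly with a low value. They report only what shows in the picture. A call takes as long as a camera call. They do not tell look-alikes from the thing itself.
- boxes_of(picture, name): "extent" ([left, top, right, bottom] in pixels, round what is visible of it).
- trace(picture, name): "mask" (420x560 bool, what is visible of it) and "extent" ([left, top, right, bottom] in pixels, round what is visible of it).
The state is a dict: "t": time; "joint_pos": joint angles; "joint_velocities": joint speeds; "effort": joint torques, N m; "ee_pos": TCP position; "orientation": TCP orientation; "wrist_force": force on the tool from outside, world axes, zero at the start; "torque": the same for the moment, N m; "finger_gap": finger opening in m.
Only numpy, scipy, OpenCV 4.12 (cv2) and the standard library are available. Lean on these libraries where they do the work, as an engineer would, in place of code of your own. Each camera call takes 0.05 s, during which the arm holds its last target.

## Working session

There is one attempt and no reset: what is moved stays moved. The work goes in short steps, Python scripts to look and compute and a shell command to move; the robot and the scene stay as the last step left them, time stands still between calls to the robot, and variables do not carry over. Pictures are saved under pics/ and viewed, and the job is handed in when it is done.

```bash
ls; mkdir -p pics; cat > h.py <<'E'
import numpy as np,cv2,json
from bench import *
def cam(f):
    R=cv2.Rodrigues(np.array(f["rvec"],float))[0];t=np.array(f["tvec"],float).reshape(3)
    return np.array(f["camera_matrix"],float),R,t
E
python3 - <<'E'
from h import *
o=get_obs();print({k:np.round(v,3) for k,v in o.items()})
for n in ["side","top"]:
    f=grab_frame(n);cv2.imwrite(f"pics/{n}0.png",f["img"]);K,R,t=cam(f)
    print(n,K.tolist(),(-R.T@t).round(3),R.round(3).tolist())
    for k in ["mount","light","latch_tab","dimmer","obelisk","case","tray","sanitizer"]:
        print(k,[(np.round(b["extent"]).tolist(),round(b["conf"],2)) for b in boxes_of(f,k)])
E
```

```text
pics
{'t': np.float64(0.0), 'joint_pos': array([-1.228,  0.481,  1.597,  0.   ,  1.065, -0.047]), 'joint_velocities': array([-0.001, -0.001,  0.   , -0.   ,  0.   , -0.   ]), 'effort': array([ 8.0000e-03, -9.5063e+01, -4.3018e+01,  1.0000e-03,  1.2000e-02,
        0.0000e+00]), 'ee_pos': array([ 0.247, -0.601,  0.404]), 'orientation': array([-0.001,  0.981,  0.194, -0.   ]), 'wrist_force': array([-0.397,  0.53 ,  0.108]), 'torque': array([ 0.046, -0.015,  0.   ]), 'finger_gap': np.float64(0.085)}
side [[421.8822093807975, 0.0, 279.6617664759804], [0.0, 421.8822093807975, 212.81695701383373], [0.0, 0.0, 1.0]] [-0.091  0.747  1.007] [[-0.738, -0.674, -0.01], [-0.443, 0.496, -0.747], [0.508, -0.547, -0.665]]
mount [([312.0, 200.0, 343.0, 228.0], 0.77)]
light [([294.0, 177.0, 341.0, 203.0], 0.83)]
latch_tab [([322.0, 176.0, 336.0, 202.0], 0.64)]
dimmer [([241.0, 262.0, 256.0, 284.0], 0.73), ([263.0, 244.0, 275.0, 261.0], 0.72), ([256.0, 289.0, 282.0, 312.0], 0.67), ([224.0, 230.0, 242.0, 253.0], 0.52)]
obelisk [([273.0, 171.0, 290.0, 203.0], 0.73)]
case [([159.0, 302.0, 236.0, 359.0], 0.87)]
tray [([368.0, 175.0, 389.0, 195.0], 0.72)]
sanitizer [([304.0, 236.0, 321.0, 261.0], 0.88)]
top [[496.1648669352245, 0.0, 284.03335150897203], [0.0, 496.1648669352245, 205.92186964464716], [0.0, 0.0, 1.0]] [0.443 0.016 1.56 ] [[0.027, -0.999, 0.018], [-0.995, -0.029, -0.091], [0.092, -0.016, -0.996]]
mount [([322.0, 205.0, 360.0, 242.0], 0.96)]
light [([330.0, 178.0, 353.0, 228.0], 0.85)]
latch_tab [([336.0, 213.0, 355.0, 224.0], 0.73)]
dimmer [([187.0, 247.0, 210.0, 266.0], 0.91), ([233.0, 162.0, 247.0, 184.0], 0.79), ([244.0, 203.0, 257.0, 216.0], 0.54), ([208.0, 207.0, 223.0, 221.0], 0.46)]
obelisk [([318.0, 152.0, 339.0, 176.0], 0.66)]
case [([112.0, 201.0, 160.0, 262.0], 0.88)]
tray [([402.0, 229.0, 440.0, 266.0], 0.67), ([333.0, 216.0, 351.0, 226.0], 0.44)]
sanitizer []
```

```bash
python3 - <<'E'
import cv2
a=cv2.imread("pics/top0.png")[130:290,90:450];cv2.imwrite("pics/topz.png",cv2.resize(a,None,fx=2.2,fy=2.2,interpolation=3))
a=cv2.imread("pics/side0.png")[150:370,140:410];cv2.imwrite("pics/sidez.png",cv2.resize(a,None,fx=2.7,fy=2.7,interpolation=3))
E
```

```text
(no output)
```

View pics/topz.png

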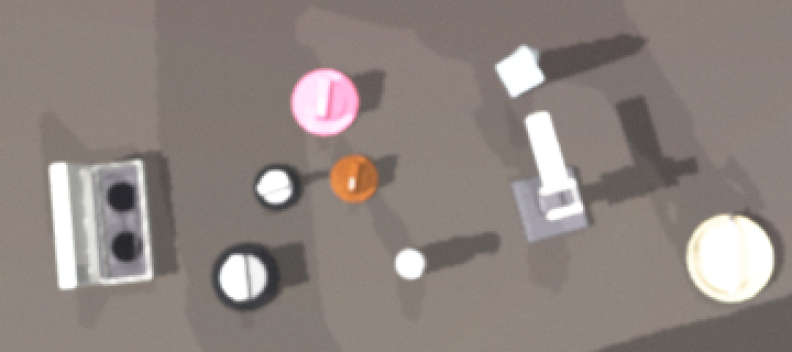

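View pics/sidez.png

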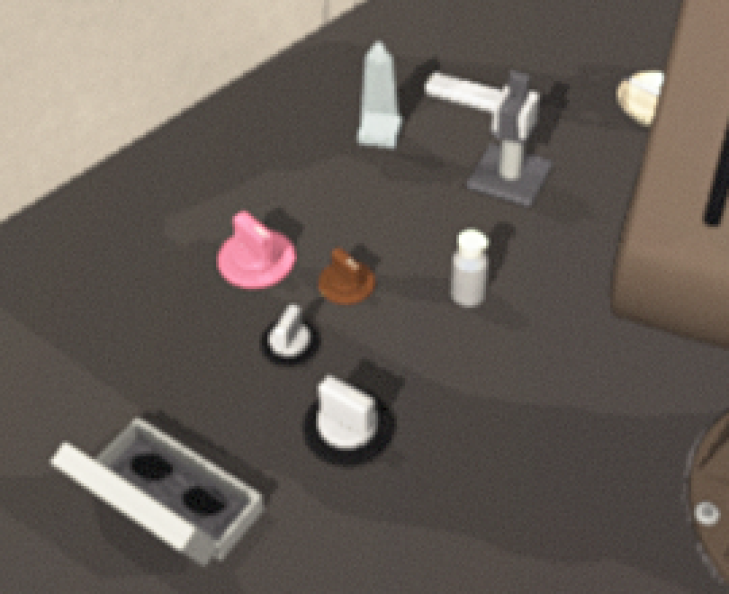

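The top view shows the two black-based knobs at about (216,215) and (200,256). The smaller one, at (216,215), is the target. Pink is at (238,176) and brown at (250,211), and the mount is at about (341,223).

```bash
cat >> h.py <<'E'
def ray(c,uv):
    K,R,t=c;d=R.T@np.linalg.inv(K)@np.array([uv[0],uv[1],1.]);return -R.T@t,d/np.linalg.norm(d)
def onz(c,uv,z):
    o,d=ray(c,uv);return o+d*(z-o[2])/d[2]
def tri(rs):
    A=0;b=0
    for o,d in rs:
        P=np.eye(3)-np.outer(d,d);A=A+P;b=b+P@o
    return np.linalg.solve(A,b)
def proj(c,p):
    K,R,t=c;q=K@(R@np.asarray(p)+t);return q[:2]/q[2]
E
python3 - <<'E'
from h import *
T=grab_frame("top");S=grab_frame("side");ct,cs=cam(T),cam(S)
z=lambda u,v:(90+u/2.2,130+v/2.2)
y=lambda u,v:(140+u/2.7,150+v/2.7)
print("knob base top", onz(ct,z(277,188),0.003),"side",onz(cs,y(290,342),0.003))
print("big", onz(ct,z(245,277),0.003),"side",onz(cs,y(350,425),0.003))
print("brown",onz(ct,z(353,179),0.003), "sanit",onz(ct,z(410,263),.092))
print("knob bar ends z44",onz(ct,z(259,193),.044),onz(ct,z(294,182),.044))
print("plate corners",[onz(ct,z(*p),.01).round(3).tolist() for p in [(512,181),(528,240),(588,227)]], [onz(cs,y(*p),.01).round(3).tolist() for p in [(467,186),(531,202),(552,160)]])
print("tab", onz(ct,z(568,212),.27))
for n,c,F in (("t",ct,T),("s",cs,S)):
    for k in ["latch_tab","dimmer","light"]:
        for m in trace(F,k):
            ys,xs=np.nonzero(m["mask"]);print(n,k,m["extent"],round(m["conf"],2),xs.mean().round(1),ys.mean().round(1))
E
```

```text
knob base top [0.55028671 0.20453215 0.003     ] side [0.55239579 0.20392317 0.003     ]
big [0.42284284 0.24464121 0.003     ] side [0.42404428 0.24052831 0.003     ]
brown [0.56629124 0.096733   0.003     ] sanit [0.4486817  0.01208881 0.092     ]
knob bar ends z44 [0.53980358 0.22419551 0.044     ] [0.55650268 0.17633679 0.044     ]
plate corners [[0.569, -0.13, 0.01], [0.486, -0.155, 0.01], [0.507, -0.24, 0.01]] [[0.563, -0.127, 0.01], [0.484, -0.158, 0.01], [0.512, -0.242, 0.01]]
tab [ 0.51337498 -0.17283735  0.27      ]
t latch_tab [336.2, 216.4, 352.1, 227.1] 0.73 342.2 220.3
t latch_tab [211.2, 207.9, 222.8, 219.6] 0.66 215.6 214.3
t dimmer [187.8, 246.8, 209.9, 269.3] 0.79 201.3 254.6
t dimmer [209.1, 207.4, 223.7, 221.1] 0.74 215.4 213.9
t dimmer [243.0, 204.2, 255.9, 218.2] 0.6 251.0 210.0
t dimmer [228.0, 162.9, 250.5, 187.4] 0.57 238.2 174.3
t dimmer [403.1, 226.8, 438.5, 265.8] 0.45 422.0 246.2
t light [332.5, 179.1, 354.4, 227.6] 0.62 340.8 207.2
s latch_tab [321.9, 177.9, 337.4, 203.2] 0.53 329.6 187.3
s dimmer [227.3, 232.3, 240.7, 250.9] 0.8 233.4 240.3
s dimmer [241.2, 262.3, 257.1, 282.1] 0.75 246.8 272.9
s dimmer [256.3, 289.9, 280.9, 312.3] 0.57 267.3 302.6
s dimmer [264.5, 241.3, 274.9, 258.2] 0.5 267.4 250.7
s light [295.8, 172.4, 338.8, 201.3] 0.58 321.7 186.5
```

```bash
python3 -m inch '[[[0,0,-4.4],[50,-5,0],1],[[0,0,-4.4],[50,-5,0],1],[[0,0,-4.4],[50,-5,0],1],[[0,0,-4.4],[50,-5,0],1],[[0,0,-4.4],[50,-5,0],1],[[0,0,-4.4],[50,-5,0],1],[[0,0,-4.4],[50,-5,0],1],[[0,0,-4.4],[50,-5,0],1]]' 40
```

```text
t: 2.1
ee_pos: [0.5324, -0.3319, 0.4042]
orientation: [0.002, 0.873, 0.487, -0.0]
wrist_force: [0.5, -0.0, -0.1]
finger_gap: 0.0851
```

```bash
cat >> h.py <<'E'
from scipy.spatial.transform import Rotation as Ro
def wristcam():
    o=get_obs();f=grab_frame("wrist")
    q=o["orientation"];Rt=Ro.from_quat([q[1],q[2],q[3],q[0]]).as_matrix()
    H=np.array(f["hand_eye"]);Rc=Rt@H[:3,:3];p=np.array(o["ee_pos"])+Rt@H[:3,3]
    c=(np.array(f["camera_matrix"]),Rc.T,-Rc.T@p)
    return o,f,c
def save(f,c,n):
    cv2.imwrite(f"pics/{n}.png",f["img"]);np.savez(f"pics/{n}.npz",K=c[0],R=c[1],t=c[2])
def load(n):
    d=np.load(f"pics/{n}.npz");return d["K"],d["R"],d["t"]
E
python3 - <<'E'
from h import *
o,f,c=wristcam();save(f,c,"w1");print((-c[1].T@c[2]).round(3),np.round(o["joint_pos"],3))
for k in ["latch_tab","light","mount"]:
    print(k,[(np.round(b["extent"]).tolist(),round(b["conf"],2)) for b in boxes_of(f,k)])
E
```

```text
[ 0.573 -0.267  0.373] [-0.605  0.448  1.653 -0.003  1.037 -0.05 ]
latch_tab [([143.0, 0.0, 207.0, 64.0], 0.83)]
light [([140.0, 3.0, 250.0, 87.0], 0.82), ([142.0, 1.0, 207.0, 69.0], 0.32)]
mount [([163.0, 25.0, 276.0, 125.0], 0.6), ([142.0, 1.0, 208.0, 67.0], 0.59)]
```

View pics/w1.png

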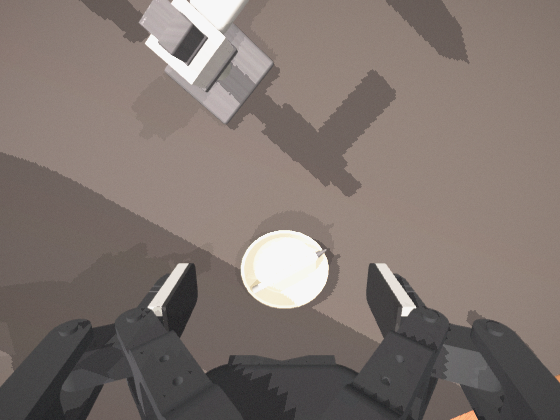

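The wrist view shows the tray at (285,268) and the housing and latch at about (190,40). I'll carry on to the knob.

```bash
python3 -m inch '[[[0,0,-4.6],[50,-5,0],1],[[0,0,-4.6],[50,-5,0],1],[[0,0,-4.6],[50,-5,0],1],[[0,0,-4.6],[50,-5,0],1],[[0,0,-4.6],[50,-5,0],0.8],[[0,0,-4.6],[50,-5,0],0.6],[[0,0,-4.6],[50,-3,0],0.6],[[0,0,-4.6],[50,-3,0],0.6]]' 40
python3 - <<'E'
from h import *
o,f,c=wristcam();save(f,c,"w2");print((-c[1].T@c[2]).round(3),np.round(o["joint_pos"],3))
for k in ["dimmer"]:
    print(k,[(np.round(b["extent"]).tolist(),round(b["conf"],2)) for b in boxes_of(f,k)])
print(proj(c,[.551,.204,.003]))
E
```

```text
t: 3.1
ee_pos: [0.6052, 0.0496, 0.4021]
orientation: [0.004, 0.676, 0.737, -0.001]
wrist_force: [1.2, -0.5, 0.7]
finger_gap: 0.0514
[0.599 0.125 0.37 ] [ 0.035  0.422  1.703 -0.01   1.013 -0.046]
dimmer [([225.0, 1.0, 267.0, 59.0], 0.98), ([103.0, 3.0, 150.0, 12.0], 0.97), ([233.0, 120.0, 271.0, 157.0], 0.7)]
[243.01626131  35.55676071]
```

View pics/w2.png

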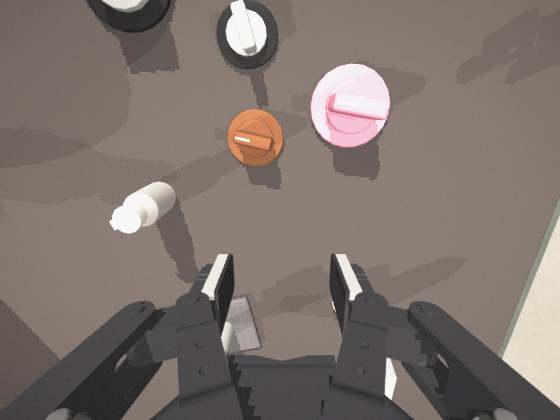

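The target knob shows at (247,33), its bar running from about (238,4) to (251,48).

```bash
python3 - <<'E'
from h import *
a=cv2.imread("pics/w2.png")[0:90,190:320];cv2.imwrite("pics/w2z.png",cv2.resize(a,None,fx=6,fy=6,interpolation=3))
E
```

```text
(no output)
```

View pics/w2z.png

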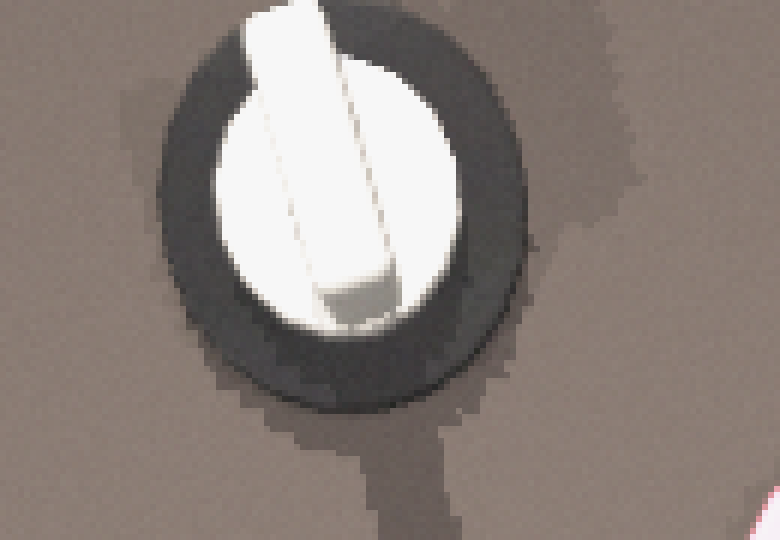

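```bash
python3 - <<'E'
from h import *
c=load("w2");g=lambda u,v,z:onz(c,(190+u/6,u*0+v/6),z)
n=(g(319,285,.044)+g(389,267,.044))/2; 
for a,b in (((252,60),(318,285)),((322,5),(390,265))):
    p,q=g(*a,.044),g(*b,.044);d=p-q;print(p.round(4),q.round(4),np.degrees(np.arctan2(d[1],d[0])),np.hypot(*d[:2]))
print("near end mid",n, "base",g(343,206,.006), g(338,195,.014))
far=(g(244,18,.044)+g(322,-3,.044))/2;print("far",far,(far+n)/2)
o=get_obs();q=o["orientation"];Rt=Ro.from_quat([q[1],q[2],q[3],q[0]]).as_matrix();print(np.degrees(np.arctan2(Rt[1],Rt[0])).round(1))
print(Rt.T@(np.array([.5515,.2045,.192])-o["ee_pos"]))
E
```

```text
[0.5449 0.2159 0.044 ] [0.5568 0.1848 0.044 ] 111.00941172685035 0.03327140663565946
[0.5556 0.2243 0.044 ] [0.5685 0.1888 0.044 ] 109.83642965249045 0.037800089869729346
near end mid [0.56264881 0.18663913 0.044     ] base [0.55585309 0.20492848 0.006     ] [0.55582814 0.20482696 0.014     ]
far [0.54950986 0.22344473 0.044     ] [0.55607933 0.20504193 0.044     ]
[ 95.1   5.1 -60.6]
[ 0.15713478 -0.0400077   0.20880013]
```

```bash
python3 -m inch '[[[0,0,-3.8],[40,-9,0],0.6],[[0,0,-3.8],[40,-6.5,0],0.6],[[0,0,-3.8],[40,-4,0],0.6],[[0,0,-3.9],[40,-1,5],0.6],[[0,0,0],[0,0,30],0.6],[[0,0,0],[0,0,30],0.6],[[0,0,0],[0,0,30],0.6],[[0,0,0],[0,0,5],0.6]]' 40
python3 - <<'E'
from h import *
o,f,c=wristcam();save(f,c,"w3");print((-c[1].T@c[2]).round(3),np.round(o["joint_pos"],3))
for k in ["dimmer"]:
    print(k,[(np.round(b["extent"]).tolist(),round(b["conf"],2)) for b in boxes_of(f,k)])
print(proj(c,[.556,.205,.044]))
q=o["orientation"];Rt=Ro.from_quat([q[1],q[2],q[3],q[0]]).as_matrix();print(np.degrees(np.arctan2(Rt[1],Rt[0])).round(1))
g=np.array(o["ee_pos"])+Rt[:,2]*.155;print("grasp pt",g,"need tool", Rt.T@(np.array([.556,.205,.037])-g))
E
```

```text
t: 4.0
ee_pos: [0.5579, 0.2029, 0.3]
orientation: [0.006, 0.572, 0.82, 0.0]
wrist_force: [0.4, 0.2, 0.5]
finger_gap: 0.0513
[0.532 0.274 0.268] [ 0.301  0.523  1.829 -0.014  0.781 -0.042]
dimmer [([254.0, 176.0, 303.0, 234.0], 0.95), ([363.0, 274.0, 403.0, 309.0], 0.9), ([232.0, 281.0, 278.0, 331.0], 0.78), ([70.0, 61.0, 186.0, 143.0], 0.77)]
[277.78056347 209.62376609]
[110.2  20.2 -31.7]
grasp pt [0.55961236 0.2018093  0.14505697] need tool [ 0.00534046 -0.00315274  0.10798648]
```

View pics/w3.png

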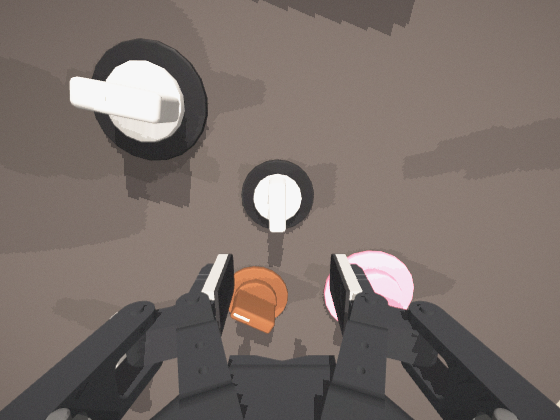

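```bash
python3 - <<'E'
from h import *
c=load("w3");print(onz(c,(278,195),.006),"disc",onz(c,(277.5,198),.014))
p,q=onz(c,(278,231),.044),onz(c,(278,179),.044);print(p,q,(p+q)/2,np.degrees(np.arctan2(*(q-p)[1::-1])))
o=get_obs();q=o["orientation"];Rt=Ro.from_quat([q[1],q[2],q[3],q[0]]).as_matrix();print(Rt.round(4))
print(Ro.from_matrix(Rt.T@Ro.from_euler('z',20.3,degrees=True).as_matrix()@np.array([[0,1,0],[1,0,0],[0,0,-1.]])).as_rotvec(degrees=True))
E
```

```text
[0.55544958 0.20669245 0.006     ] disc [0.55525763 0.20597598 0.014     ]
[0.56250513 0.1876637  0.044     ] [0.54759361 0.22858354 0.044     ] [0.55504937 0.20812362 0.044     ] 110.02214416152792
[[-0.3451  0.9385  0.0137]
 [ 0.9385  0.3452 -0.0059]
 [-0.0103  0.0108 -0.9999]]
[ 0.61795597  0.59009808 -0.1064407 ]
```

```bash
python3 -m inch '[[[0.6,0.6,0],[4.3,-1.2,20],0.6],[[0,0,0],[0,0,25],0.6],[[0,0,0],[0,0,25],0.6],[[0,0,0],[0,0,25],0.6],[[0,0,0],[0,0,12],0.6],[[0,0,0],[0,0,0],0],[[0,0,0],[0,0,0],0],[[0,0,0],[0,0,0],0]]' 40
python3 - <<'E'
from h import *
o=get_obs();print({k:np.round(v,3).tolist() for k,v in o.items()})
E
```

```text
t: 4.9
ee_pos: [0.557, 0.2036, 0.1999]
orientation: [-0.002, 0.575, 0.818, -0.001]
wrist_force: [-10.3, -4.1, -8.9]
finger_gap: 0.0128
{'t': 4.9, 'joint_pos': [0.299, 0.671, 1.877, 0.002, 0.597, -0.05], 'joint_velocities': [-0.001, -0.011, -0.004, 0.002, 0.001, -0.0], 'effort': [0.485, -93.69, -35.617, 0.474, -5.026, 0.061], 'ee_pos': [0.557, 0.204, 0.2], 'orientation': [-0.002, 0.575, 0.818, -0.001], 'wrist_force': [-10.318, -4.123, -8.87], 'torque': [-0.458, 1.331, 0.08], 'finger_gap': 0.013}
```

```bash
python3 -m inch '[[[0,0,0],[3,-1.5,2],0],[[0,0,-8],[0,0,0],0],[[0,0,-8],[0,0,0],0],[[0,0,-8],[0,0,0],0],[[0,0,-8],[0,0,0],0],[[0,0,-8],[0,0,0],0],[[0,0,-8],[0,0,0],0],[[0,0,-8],[0,0,0],0]]' 30
cat > s.py <<'E'
from h import *
o=get_obs();print({k:np.round(o[k],3).tolist() for k in ("joint_pos","ee_pos","wrist_force","torque","finger_gap")})
q=o["orientation"];Rt=Ro.from_quat([q[1],q[2],q[3],q[0]]).as_matrix();print("yaw x,y",np.degrees(np.arctan2(Rt[1],Rt[0])).round(1)[:2],"z",Rt[:,2].round(4))
E
python3 s.py
```

```text
t: 5.7
ee_pos: [0.5567, 0.2051, 0.2004]
orientation: [0.0, 0.107, 0.994, 0.001]
wrist_force: [4.4, 4.8, -30.9]
finger_gap: 0.0132
{'joint_pos': [0.302, 0.67, 1.878, 0.002, 0.593, -1.057], 'ee_pos': [0.557, 0.205, 0.2], 'wrist_force': [4.413, 4.77, -30.95], 'torque': [0.748, -0.615, -0.067], 'finger_gap': 0.013}
yaw x,y [167.8  77.8] z [ 6.0e-04  1.2e-03 -1.0e+00]
```

```bash
python3 -m inch '[[[0,0,-8],[0,0,1],0],[[0,0,-8],[0,0,1],0],[[0,0,-8],[0,0,1],0],[[0,0,-8],[0,0,0],0],[[0,0,-8],[0,0,0],0],[[0,0,-8],[0,0,0],0],[[0,0,0],[0,0,0],0],[[0,0,0],[0,0,0],0]]' 30
python3 s.py
```

```text
t: 6.5
ee_pos: [0.5586, 0.2013, 0.201]
orientation: [0.001, -0.276, 0.961, 0.012]
wrist_force: [5.6, -1.0, -27.9]
finger_gap: 0.0145
{'joint_pos': [0.287, 0.669, 1.878, 0.045, 0.594, -1.881], 'ee_pos': [0.559, 0.201, 0.201], 'wrist_force': [5.59, -0.955, -27.943], 'torque': [-0.857, -1.01, -17.358], 'finger_gap': 0.014}
yaw x,y [-147.9  122.1] z [-0.0055  0.0244 -0.9997]
```

```bash
python3 -m inch '[[[0,0,0],[0,0,0],0.5],[[0,0,0],[0,0,0],0.5],[[0,0,0],[0,0,0],0.5],[[0,0,0],[0,0,0],0.5],[[0,0,0],[0,0,0],0.5],[[0,0,0],[0,0,-10],0.5],[[0,0,0],[0,0,-25],0.5],[[0,0,0],[0,0,-40],0.5]]' 30
python3 s.py
python3 - <<'E'
from h import *
o,f,c=wristcam();save(f,c,"w4")
T=grab_frame("top");cv2.imwrite("pics/top1.png",cv2.resize(T["img"][180:290,160:300],None,fx=5,fy=5,interpolation=3))
S=grab_frame("side");cv2.imwrite("pics/side1.png",cv2.resize(S["img"][200:330,190:330],None,fx=4.5,fy=4.5,interpolation=3))
E
```

```text
t: 7.3
ee_pos: [0.5601, 0.199, 0.2807]
orientation: [0.002, -0.273, 0.962, 0.013]
wrist_force: [0.5, -0.1, 0.5]
finger_gap: 0.043
{'joint_pos': [0.282, 0.551, 1.839, 0.039, 0.748, -1.871], 'ee_pos': [0.56, 0.199, 0.281], 'wrist_force': [0.502, -0.069, 0.539], 'torque': [-0.01, -0.014, 0.009], 'finger_gap': 0.043}
yaw x,y [-148.3  121.7] z [-0.0035  0.0266 -0.9996]
```

View pics/w4.png

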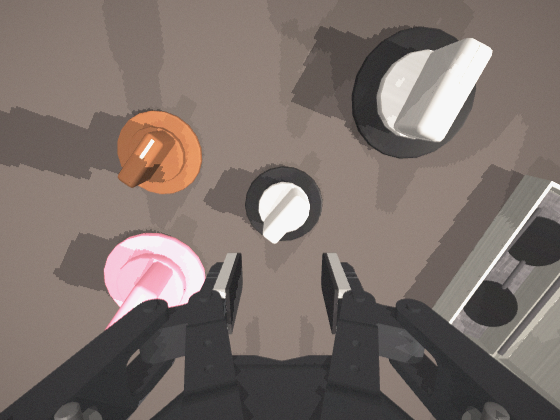

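View pics/side1.png

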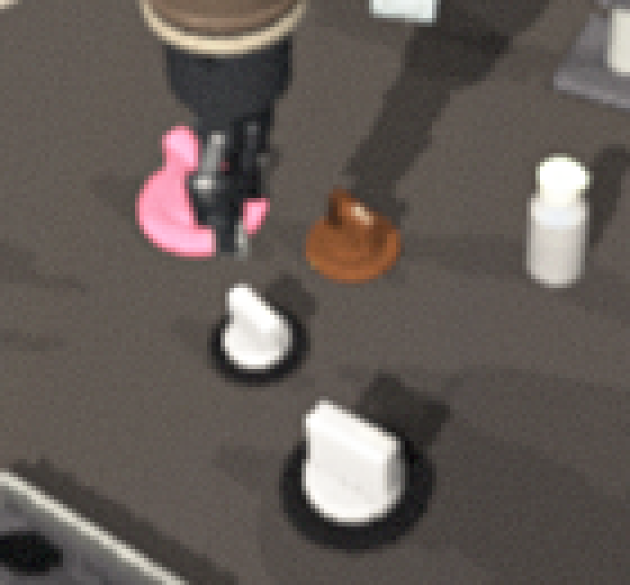

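```bash
python3 - <<'E'
from h import *
a=cv2.imread("pics/w4.png")[155:255,230:340];cv2.imwrite("pics/w4z.png",cv2.resize(a,None,fx=6,fy=6,interpolation=3))
E
```

```text
(no output)
```

View pics/w4z.png

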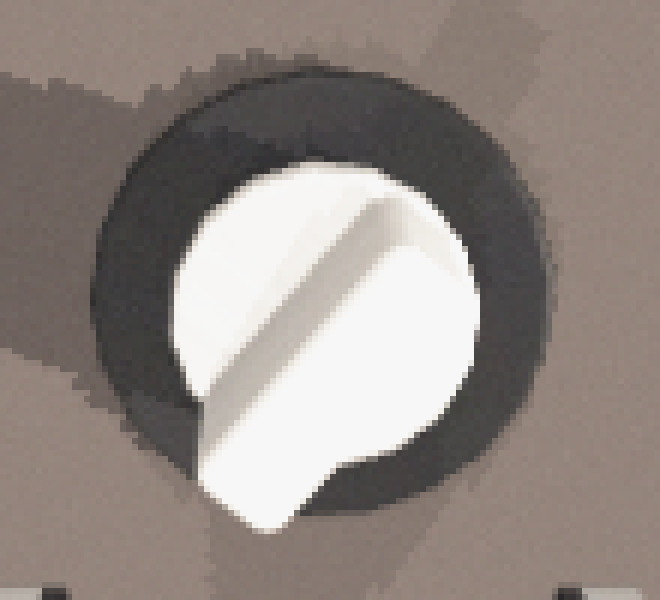

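The knob's bar now lies 41° clockwise of the tool, at a yaw of about 171°. It turned about 61° and then stopped dead at a reaction of 17 N m while the pads slipped, so this is the end stop. Next is the light.

```bash
cat >> h.py <<'E'
def plan(yawx,p):
    o=get_obs();q=o["orientation"];Rt=Ro.from_quat([q[1],q[2],q[3],q[0]]).as_matrix()
    a=np.radians(yawx);Rd=np.array([[np.cos(a),np.sin(a),0],[np.sin(a),-np.cos(a),0],[0,0,-1.]])
    print("rotvec",Ro.from_matrix(Rt.T@Rd).as_rotvec(degrees=True).round(2),"shift now",(1e3*Rt.T@(np.array(p)-o["ee_pos"])).round(1),"shift after turn",(1e3*Rd.T@(np.array(p)-o["ee_pos"])).round(1))
E
python3 -c "
from h import *
plan(-163,[.60,-.165,.40])
c=load('w4');g=lambda u,v:onz(c,(230+u/6,155+v/6),.044)
d=g(395,250)-g(200,475);print(np.degrees(np.arctan2(d[1],d[0])))"
```

```text
rotvec [ 1.41  0.93 14.73] shift now [ 156.9 -327.4 -126.4] shift after turn [  70.1 -359.7 -116. ]
172.2213392224238
```

```bash
python3 -m inch '[[[0.7,0.5,7.4],[0,0,-48],0.5],[[0.7,0.5,7.3],[0,0,-48],0.5],[[0,0,0],[9,-48,-5],0.5],[[0,0,0],[9,-48,-5],0.5],[[0,0,0],[9,-48,-5],0.5],[[0,0,0],[9,-48,0],0.5],[[0,0,0],[9,-48,0],0.5],[[0,0,0],[9,-48,0],0.5]]' 30
python3 s.py
python3 - <<'E'
from h import *
o,f,c=wristcam();save(f,c,"w5")
for k in ["latch_tab","light","mount"]:
    print(k,[(np.round(b["extent"]).tolist(),round(b["conf"],2)) for b in boxes_of(f,k)])
plan(-163,[.60,-.165,.40])
E
```

```text
t: 8.25
ee_pos: [0.5899, -0.0964, 0.3969]
orientation: [-0.003, -0.147, 0.989, -0.001]
wrist_force: [1.1, 0.6, 0.1]
finger_gap: 0.0426
{'joint_pos': [-0.211, 0.417, 1.726, -0.005, 1.003, -2.075], 'ee_pos': [0.59, -0.096, 0.397], 'wrist_force': [1.14, 0.597, 0.15], 'torque': [0.063, -0.004, 0.02], 'finger_gap': 0.043}
yaw x,y [-163.1  106.9] z [-0.0056 -0.003  -1.    ]
latch_tab [([161.0, 109.0, 239.0, 148.0], 0.97)]
light []
mount [([179.0, 81.0, 263.0, 166.0], 0.94)]
rotvec [-0.04 -0.39 -0.24] shift now [ 10.4 -69.2  -3.4] shift after turn [ 10.6 -69.2  -3.5]
```

View pics/w5.png

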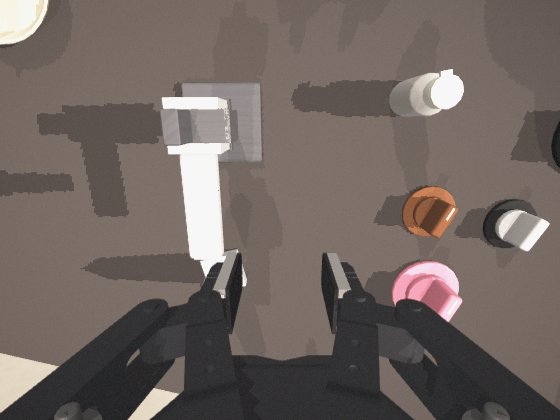

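```bash
python3 - <<'E'
from h import *
a=cv2.imread("pics/w5.png")[75:175,150:280];cv2.imwrite("pics/w5z.png",cv2.resize(a,None,fx=6,fy=6,interpolation=3))
c=load("w5")
# model projection guess
def pr(p,yaw=17.,m=(.538,-.185)):
    a=np.radians(yaw);x,y,z=p;return proj(c,[m[0]+x*np.cos(a)-y*np.sin(a),m[1]+x*np.sin(a)+y*np.cos(a),z])
for n,p in {"pl++":(.045,.045,.01),"pl+-":(.045,-.045,.01),"pl-+":(-.045,.045,.01),"pl--":(-.045,-.045,.01),"h++":(.021,.021,.13),"h+-":(.021,-.021,.13),"h-+":(-.021,.021,.13),"h--":(-.021,-.021,.13),"barend+":(.116,.015,.13),"barend-":(.116,-.015,.13)}.items():
    q=pr(p);print(n,q.round(1),((q-[150,75])*6).round())
E
```

```text
pl++ [262.1 159.5] [672. 507.]
pl+- [187.5 159.6] [225. 507.]
pl-+ [260.4  78.4] [663.  20.]
pl-- [179.8  78.5] [179.  21.]
h++ [221.5 149.3] [429. 446.]
h+- [168.5 149.3] [111. 446.]
h-+ [218.1  92.4] [409. 104.]
h-- [162.1  92.4] [ 73. 104.]
barend+ [221.3 258. ] [ 428. 1098.]
barend- [187.6 258. ] [ 225. 1098.]
```

View pics/w5z.png

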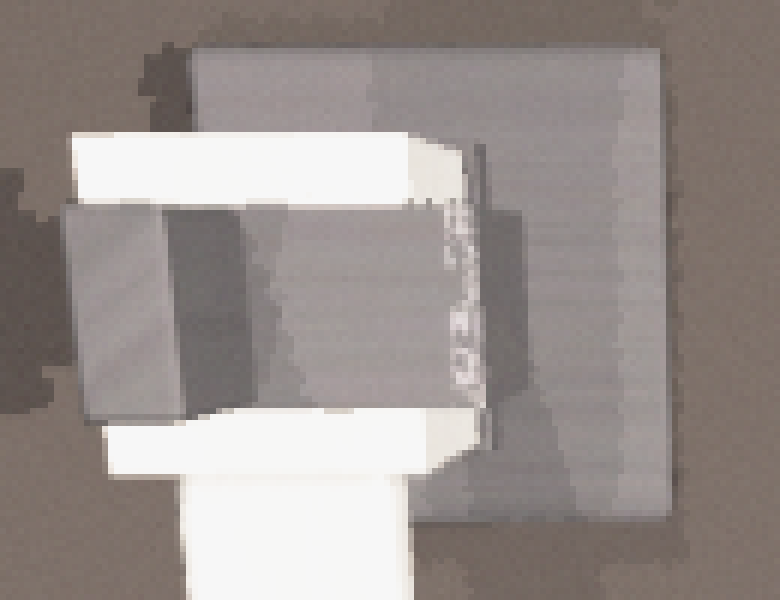

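```bash
python3 - <<'E'
from h import *
c=load("w5");g=lambda u,v,z:onz(c,(150+u/6,75+v/6),z)
P=[g(u,v,.164) for u,v in [(65,205),(163,205),(187,418),(87,420)]]
for p in P: print(p.round(4))
print("tab",np.mean(P,0));
for i,j in((0,3),(1,2)):
    d=P[j]-P[i];print(np.degrees(np.arctan2(d[1],d[0])),np.hypot(d[0],d[1]))
for i,j in((0,1),(3,2)):
    d=P[j]-P[i];print(np.degrees(np.arctan2(d[1],d[0]))-90,np.hypot(d[0],d[1]))
Q=[g(u,v,.01) for u,v in [(190,48),(660,48),(671,520)]]
print("mount",(Q[0]+Q[2])/2); d=Q[1]-Q[0];print(np.degrees(np.arctan2(d[1],d[0]))-90);d=Q[2]-Q[1];print(np.degrees(np.arctan2(d[1],d[0])))
H=[g(u,v,.13) for u,v in [(72,133),(408,133),(427,475),(108,477)]];print("house",np.mean(H,0))
plan(-163,np.mean(P,0)+[0,0,.40-.164])
E
```

```text
[ 0.5332 -0.1971  0.164 ]
[ 0.5301 -0.1869  0.164 ]
[ 0.5517 -0.18    0.164 ]
[ 0.5552 -0.1907  0.164 ]
tab [ 0.542554   -0.18867316  0.164     ]
16.16819504090885 0.022905074588087382
17.741034963721678 0.022683849980964666
16.95863086570874 0.010653817411122594
18.08189436152753 0.011281717363774044
mount [ 0.5412753  -0.18333379  0.01      ]
16.95644714673351
17.16379910508262
house [ 0.54164956 -0.1844563   0.13      ]
rotvec [-0.04 -0.39 -0.24] shift now [ 72.2 -75.3  -3. ] shift after turn [ 72.5 -75.   -3.5]
```

```bash
python3 -m inch '[[[0,-0.4,0],[24,-25,6],0.5],[[0,0,0],[24,-25,6],0.5],[[0,0,0],[24,-25,6],0.5],[[0,0,0],[2,-2,5],0.5],[[0,0,0],[0,0,5],0.5],[[0,0,0],[0,0,5],0.5],[[0,0,0],[0,0,0],0.5],[[0,0,0],[0,0,0],0.5]]' 30
python3 s.py
python3 - <<'E'
from h import *
o,f,c=wristcam();save(f,c,"w6")
for k in ["latch_tab"]:
    print(k,[(np.round(b["extent"]).tolist(),round(b["conf"],2)) for b in boxes_of(f,k)])
plan(-163,[.5425,-.1885,.31])
E
```

```text
t: 9.25
ee_pos: [0.541, -0.1837, 0.3604]
orientation: [-0.001, -0.151, 0.988, 0.001]
wrist_force: [0.8, 0.0, 0.4]
finger_gap: 0.0426
{'joint_pos': [-0.381, 0.422, 1.825, 0.002, 0.899, -2.257], 'ee_pos': [0.541, -0.184, 0.36], 'wrist_force': [0.758, 0.023, 0.435], 'torque': [-0.006, 0.004, 0.025], 'finger_gap': 0.043}
yaw x,y [-162.6  107.4] z [-0.0025  0.0026 -1.    ]
latch_tab [([261.0, 202.0, 323.0, 268.0], 0.62)]
rotvec [ 0.17 -0.09  0.4 ] shift now [-0.2 -5.  50.5] shift after turn [-0.2 -4.9 50.5]
```

View pics/w6.png

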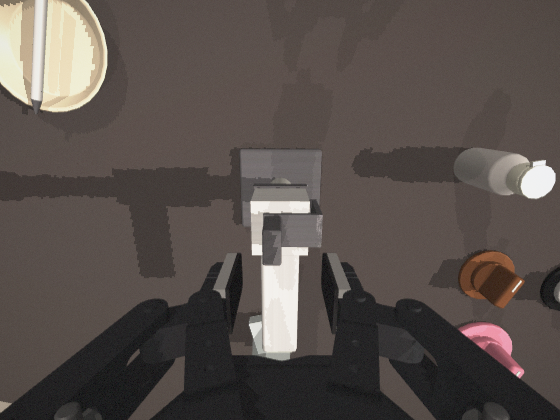

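```bash
python3 - <<'E'
from h import *
a=cv2.imread("pics/w6.png")[180:290,230:340];cv2.imwrite("pics/w6z.png",cv2.resize(a,None,fx=5,fy=5,interpolation=3))
c=load("w6");print(c[0].round(1).tolist())
for s in (-1,1):
  for r in (-1,1):
    a=np.radians(17);x,y=s*.012,r*.006
    print((5*(proj(c,[.5425+x*np.cos(a)-y*np.sin(a),-.1885+x*np.sin(a)+y*np.cos(a),.164])-[230,180])).round())
E
```

```text
[[293.4, 0.0, 281.4], [0.0, 293.4, 209.7], [0.0, 0.0, 1.0]]
[168. 254.]
[268. 255.]
[170. 432.]
[266. 432.]
```

View pics/w6z.png

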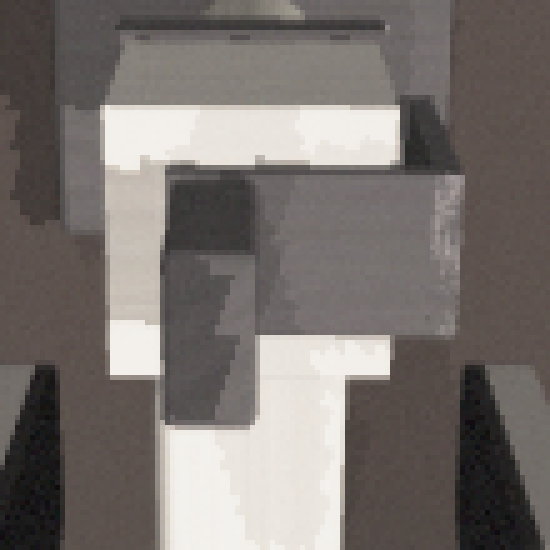

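```bash
python3 -m inch '[[[0.2,-0.1,0.4],[0.5,-5.8,5],0.5],[[0,0,0],[0,0,15],0.5],[[0,0,0],[0,0,15],0.5],[[0,0,0],[0,0,12],0.5],[[0,0,0],[0,0,8],0.5],[[0,0,0],[0,0,0],0.5],[[0,0,0],[0,0,0],0.5],[[0,0,0],[0,0,0],0.5]]' 30
python3 s.py
python3 - <<'E'
from h import *
o,f,c=wristcam();save(f,c,"w7")
plan(-163,[.5425,-.1895,.31])
S=grab_frame("side");cv2.imwrite("pics/side2.png",cv2.resize(S["img"][130:250,250:390],None,fx=5,fy=5,interpolation=3))
E
```

```text
t: 10.15
ee_pos: [0.5441, -0.1907, 0.3057]
orientation: [0.003, -0.147, 0.989, -0.002]
wrist_force: [-0.1, -0.2, 0.6]
finger_gap: 0.0428
{'joint_pos': [-0.39, 0.496, 1.864, -0.0, 0.776, -2.256], 'ee_pos': [0.544, -0.191, 0.306], 'wrist_force': [-0.138, -0.196, 0.592], 'torque': [-0.024, 0.028, -0.003], 'finger_gap': 0.043}
yaw x,y [-163.1  106.9] z [ 0.0055 -0.0026 -1.    ]
rotvec [-0.25  0.27 -0.06] shift now [ 1.2  1.7 -4.3] shift after turn [ 1.2  1.7 -4.3]
```

View pics/w7.png

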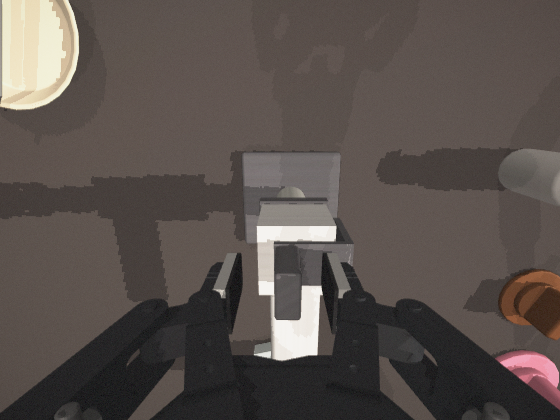

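View pics/side2.png

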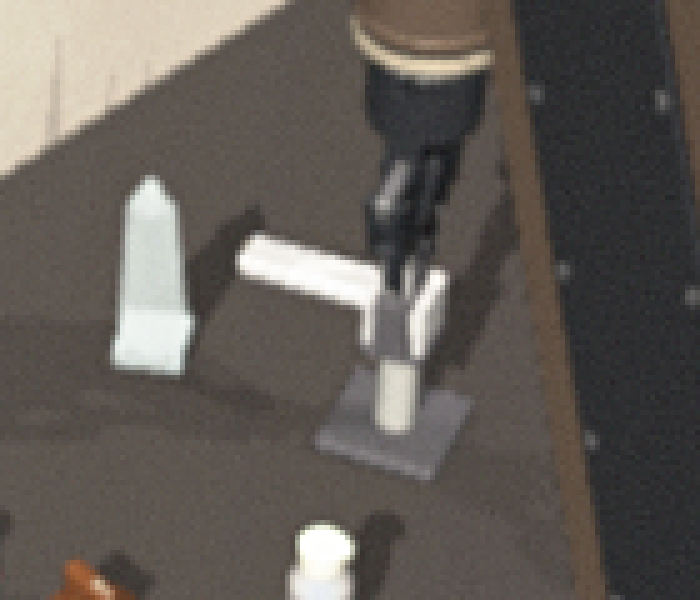

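```bash
python3 -m inch '[[[-0.2,0.2,0],[1,2,-6],0.5],[[0,0,0],[0,0,0],0.4],[[0,0,0],[0,0,0],0.3],[[0,0,0],[0,0,0],0.2],[[0,0,0],[0,0,0],0],[[0,0,0],[0,0,0],0],[[0,0,0],[0,0,0],0],[[0,0,0],[0,0,0],0]]' 60
python3 s.py
python3 - <<'E'
from h import *
o,f,c=wristcam();save(f,c,"w8")
plan(-163,[.5425,-.1895,.31])
E
```

```text
t: 11.05
ee_pos: [0.5426, -0.189, 0.3121]
orientation: [0.001, -0.147, 0.989, -0.0]
wrist_force: [-0.6, 0.8, 2.8]
finger_gap: 0.0107
{'joint_pos': [-0.388, 0.486, 1.861, 0.0, 0.793, -2.255], 'ee_pos': [0.543, -0.189, 0.312], 'wrist_force': [-0.597, 0.781, 2.814], 'torque': [0.12, 0.079, 0.003], 'finger_gap': 0.011}
yaw x,y [-163.1  106.9] z [ 1.4e-03 -2.0e-04 -1.0e+00]
rotvec [-0.04  0.08 -0.07] shift now [ 0.3 -0.4  2.1] shift after turn [ 0.3 -0.4  2.1]
```

View pics/w8.png

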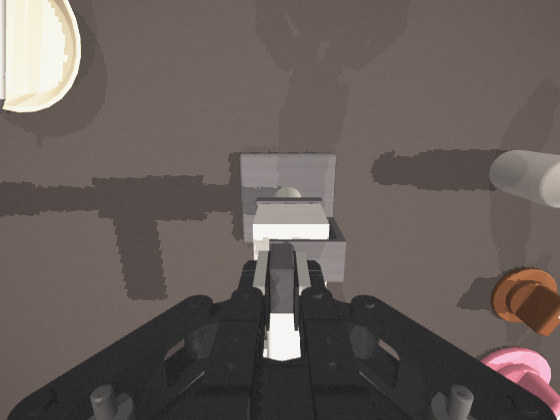

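```bash
python3 -m inch '[[[0,0,0],[0,3,0],0],[[0,0,0],[0,3,0],0],[[0,0,0],[0,3,0],0],[[0,0,0],[0,3,0],0],[[0,0,0],[0,2,0],0],[[0,0,0],[0,0,0],0],[[0,0,0],[0,0,0],0],[[0,0,0],[0,0,0],0]]' 80
python3 s.py
```

```text
t: 11.9
ee_pos: [0.5386, -0.1753, 0.3122]
orientation: [0.001, -0.148, 0.989, -0.001]
wrist_force: [0.6, -4.9, 1.0]
finger_gap: 0.0107
{'joint_pos': [-0.368, 0.476, 1.881, -0.002, 0.782, -2.234], 'ee_pos': [0.539, -0.175, 0.312], 'wrist_force': [0.617, -4.863, 0.969], 'torque': [-0.847, 0.017, -0.005], 'finger_gap': 0.011}
yaw x,y [-163.  107.] z [ 0.0028 -0.0023 -1.    ]
```

```bash
python3 -m inch '[[[0,0,0],[0,1.5,0],0],[[0,0,0],[0,1.5,0],0],[[0,0,0],[0,1.5,0],0],[[0,0,0],[0,1,0],0],[[0,0,0],[0,0,0],0],[[0,0,0],[0,0,0],0],[[0,0,0],[0,0,0],0],[[0,0,0],[0,0,0],0]]' 80
python3 s.py
```

```text
t: 12.7
ee_pos: [0.5369, -0.1699, 0.3122]
orientation: [0.001, -0.147, 0.989, -0.002]
wrist_force: [0.4, -5.2, 1.3]
finger_gap: 0.0104
{'joint_pos': [-0.36, 0.472, 1.888, -0.002, 0.777, -2.225], 'ee_pos': [0.537, -0.17, 0.312], 'wrist_force': [0.388, -5.206, 1.257], 'torque': [-1.036, 0.046, -0.005], 'finger_gap': 0.01}
yaw x,y [-163.  107.] z [ 0.0031 -0.0028 -1.    ]
```

```bash
python3 - <<'E'
from h import *
o,f,c=wristcam();save(f,c,"w9")
S=grab_frame("side");cv2.imwrite("pics/side3.png",cv2.resize(S["img"][130:250,250:390],None,fx=5,fy=5,interpolation=3))
E
```

```text
(no output)
```

View pics/w9.png

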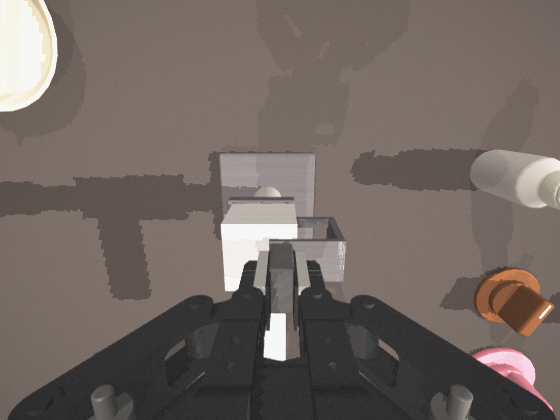

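View pics/side3.png

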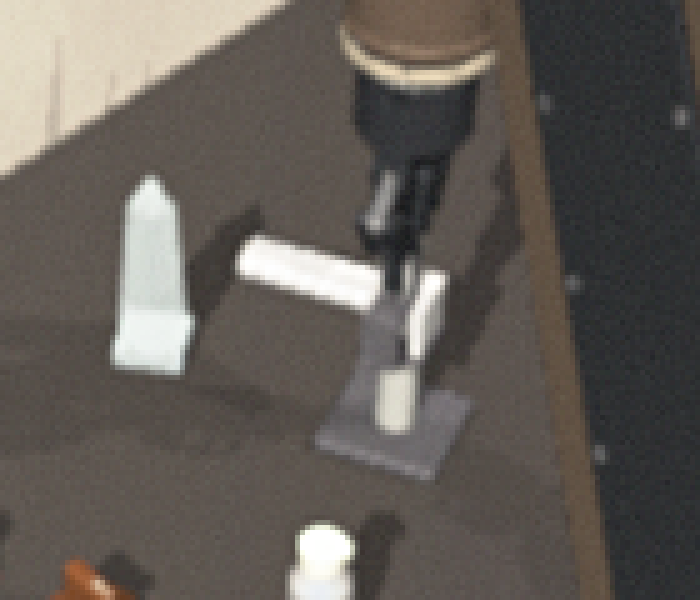

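The latch tab has moved about 18–20 mm, the force has levelled at 5.2 N, and the housing is still seated. I'll lift now.

```bash
python3 -m inch '[[[0,0,0],[0,0.3,-4],0],[[0,0,0],[0,0.3,-6],0],[[0,0,0],[0,0,-8],0],[[0,0,0],[0,0,-8],0],[[0,0,0],[0,0,-8],0],[[0,0,0],[0,0,-8],0],[[0,0,0],[0,0,-8],0],[[0,0,0],[0,0,-8],0]]' 80
python3 s.py
```

```text
t: 13.6
ee_pos: [0.5357, -0.1681, 0.3702]
orientation: [-0.001, -0.148, 0.989, 0.0]
wrist_force: [-0.9, -0.0, -2.1]
finger_gap: 0.0104
{'joint_pos': [-0.358, 0.396, 1.838, -0.001, 0.909, -2.224], 'ee_pos': [0.536, -0.168, 0.37], 'wrist_force': [-0.883, -0.006, -2.144], 'torque': [-0.045, 0.03, 0.002], 'finger_gap': 0.01}
yaw x,y [-163.  107.] z [-1.5e-03 -1.0e-04 -1.0e+00]
```

Now it is off: the weight is about 2.1–2.9 N and the side force is gone. I'll go higher.

```bash
python3 -m inch '[[[0,0,0],[0,0,-15],0],[[0,0,0],[0,0,-15],0],[[0,0,0],[0,0,-15],0],[[0,0,0],[0,0,-12],0],[[0,0,0],[0,0,-6],0],[[0,0,0],[0,0,0],0],[[0,0,0],[0,0,0],0],[[0,0,0],[0,0,0],0]]' 80
python3 -m inch '[[[0,0,0],[0,0,0],0],[[0,0,0],[0,0,0],0],[[0,0,0],[0,0,0],0],[[0,0,0],[0,0,0],0],[[0,0,0],[0,0,0],0],[[0,0,0],[0,0,0],0],[[0,0,0],[0,0,0],0],[[0,0,0],[0,0,0],0]]' 80
python3 s.py
python3 - <<'E'
from h import *
o,f,c=wristcam();save(f,c,"w10")
S=grab_frame("side");cv2.imwrite("pics/side4.png",cv2.resize(S["img"][110:370,140:410],None,fx=2.2,fy=2.2,interpolation=3))
T=grab_frame("top");cv2.imwrite("pics/top4.png",cv2.resize(T["img"][130:290,90:450],None,fx=2.2,fy=2.2,interpolation=3))
E
```

```text
t: 14.4
ee_pos: [0.5349, -0.1671, 0.4374]
orientation: [-0.001, -0.148, 0.989, 0.001]
wrist_force: [0.4, -0.1, -2.9]
finger_gap: 0.0108
t: 15.2
ee_pos: [0.5347, -0.167, 0.4356]
orientation: [-0.003, -0.148, 0.989, 0.002]
wrist_force: [0.1, -0.0, -1.7]
finger_gap: 0.0106
{'joint_pos': [-0.357, 0.325, 1.766, 0.0, 1.057, -2.224], 'ee_pos': [0.535, -0.167, 0.436], 'wrist_force': [0.107, -0.002, -1.663], 'torque': [-0.046, -0.02, 0.03], 'finger_gap': 0.011}
yaw x,y [-163.  107.] z [-0.0056  0.0025 -1.    ]
```

View pics/w10.png

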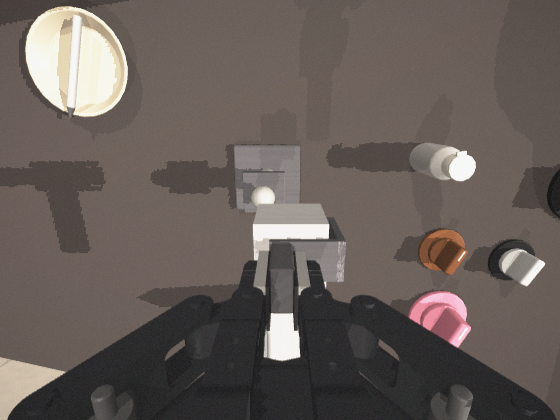

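View pics/side4.png

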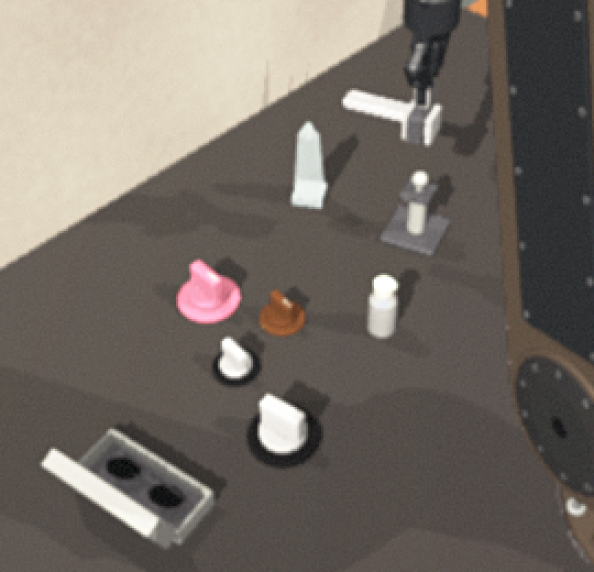

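View pics/top4.png

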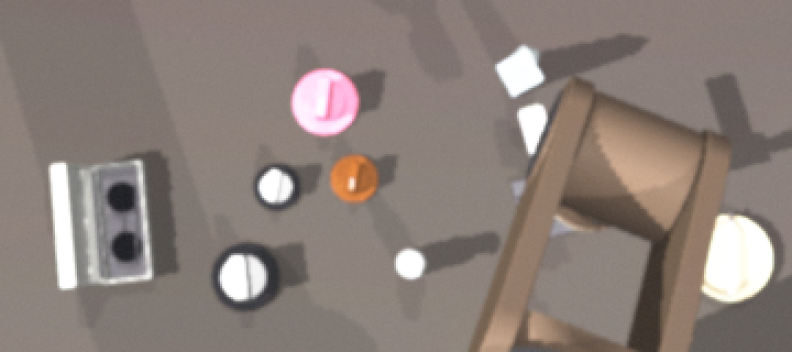

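```bash
python3 - <<'E'
from h import *
o=get_obs();print(o["t"],np.round(o["joint_velocities"],3),o["finger_gap"],o["ee_pos"])
print(finish_job())
E
```

```text
15.35 [0.    0.    0.002 0.    0.001 0.   ] 0.010687062372811 [ 0.53469286 -0.16704502  0.43561865]
the job is handed in; nothing more can be done
None
```

I turned the dimmer knob to its anticlockwise stop, then unlatched the light and lifted it off the ball. I handed the job in at 15.35 s, with the light still held by its latch tab.

**Dimmer:** I turned the smaller of the two black-based knobs. It moved about 61°, then stopped firmly while the pads slipped about 40° further round the bar. The wrist moment reached about 17 N m, much harder than intended. A picture afterwards showed the bar at a yaw of about 172°. I took that as the end stop and did not grip it again to check.

**Light:** I gripped the tab and pulled it along the light's +y. The gripper moved about 20 mm, 2 mm more than the stated travel. The force levelled off at 5.2 N, close to the 5 N expected at the stop.

**Last checks:**
- **Height and hold:** the gripper had risen about 123 mm, and the light looked level and clear of everything. The joints were almost still and the finger opening steady at 10.7 mm. The gripper had settled about 2 mm during the last wait.
- **Weight:** the wrist force read 1.7 to 2.9 N downward. The light should weigh 2.2 to 3.3 N, so this roughly agrees.
- **Other things:** the ball was bare, and the knobs, case, sanitizer, obelisk and tray looked to be where they were.

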